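# Turn the lazy Susan until the mug faces the plate

### The arm

A 6-joint arm with a two-finger parallel gripper is mounted at the origin on the work surface. World frame = base frame: x ahead of the robot, y to its left, z up, the work surface at z = 0. Lengths are in mm, angles in rad, forces in N, time in s.
With the tool pointing down it reaches from about 350 to 775 mm from the base axis. Payload 7.3 kg.
Tool frame: the origin (TCP) lies midway between the tips of the shut fingers; the grasp point (between the pads) lies 19 mm behind it; z points along the fingers, x is the direction in which the jaws open and shut, and the axes are right-handed (so a half turn about z gives the same grasp; the last joint's range is limited). The gripper opens to 92 mm and grips with 3 to 60 N. Pads are 19 mm wide; open, the fingers measure 130 mm over their backs; the gripper's body (75 mm by 190 mm) begins 47 mm behind the grasp point.
Start: joints at [0.987, 0.342, 1.524, -0, 1.275, -0.146], TCP at [222.561, 475.512, 226.741] pointing down, gripper open.
Joint ranges: [-2.53, 2.53], [-0.77, 2.02], [0.04, 2.7], [-1, 4.14], [0.28, 2.66], [-3.11, 3.11]. Speed limits (rad/s): [2.57, 2.57, 3.14, 3.14, 3.14, 3.14].

### API

Orientations are given as [roll, pitch, yaw] about the fixed x, y, z axes, in that order (R = Rz(yaw) Ry(pitch) Rx(roll)).
In Python, from plant import bot gives the robot as it stands.
- The arm moves only by the shell command python3 -m pendant 'ROWS' [OPENING]. ROWS is JSON, a list of rows, each an object with "linear": the shift along the world's x, y, z in mm, a list of three; "twist": the turn about the world's z in degrees. In form: [{"linear": [x, y, z], "twist": twist}, ...]. A call has 1 to 20 rows; each row is the pose to reach, as a shift and turn from the pose commanded when the call began; what a row does not reach only later rows make up. A row lasts 1/8 s, in which the tool goes at most 62.5 mm and 10.7 degrees, less where a joint would pass 70% of its speed; a pose out of reach is approached as far as the arm can. A call with a gripper value outside its range is refused whole. OPENING is the closure in counts, from 0 (fully open) to 255 (shut), set as the call begins (- or left out, the last holds). The fingers move at their own pace and stop on an object; the grip force is fixed at half the most. Time passes only in rows, so rows that repeat a pose let the fingers close. It gives the time, the measured TCP pose, the force and the opening at its end, in the units of the state.
- bot.get_obs(): the state, without advancing time (a new reading comes with each control period).
- bot.capture(name): name is "side" or "top" or "wrist"; returns a dict with "frame" (400x640x3 uint8, blue, green, red), "z_map" (400x640 float32, mm along the optical axis (not along the pixel's ray), 0 where there is no reading), "fx", "fy", "cx", "cy" (pixels), "k1" (the pictures are not rectified: a ray, as slopes to the right and down, at radius r is drawn at 1 + k1 r^2 times it, then the intrinsics apply), "rvec" (rotation vector, rad) and "tvec" (3), from world to camera coordinates, as OpenCV has them. Camera axes: x right, y down, z forward; pixel columns grow to the right and rows downward; lengths in mm; the calibration is good to about 2 mm. A picture is of the moment at which its call begins.
- bot.close_job(): hands the job in, once; it reports no verdict.
The state is a dict: "time": time; "joint_positions": joint angles; "dq": joint speeds; "tau": joint torques, N m; "tool_pos": TCP position; "tcp_rot": TCP orientation; "contact_force": force on the tool from outside, world axes, zero at the start; "moment": the same for the moment, N m; "grip_width": finger opening in mm.
Only numpy, scipy, OpenCV 4.12 (cv2) and the standard library are available. Lean on these libraries where they do the work, as an engineer would, in place of code of your own. Each camera call takes 0.05 s, during which the arm holds its last target. There are 200 camera calls.

### The job

Push the lazy Susan round gently by the posts on its rim until the mug (the one with the handle) stands at the front, straight in line between the tray's axis and the tongue that points at the plate. Do not touch, lift or tip anything that stands on the tray, and leave the plate, spoon, beaker and bottle where they are; then draw back and leave the tray at rest.

Things in the scene. Friction and masses are not known exactly. Their poses are not given: they have to be found in the camera images.
- susan_base: Fixed dark-wood foot of the lazy Susan; it does not turn. A disc 220 mm across and 25 mm high, hidden under the tray, with a flat tongue 26 mm wide, 12 mm high, that reaches 228 mm from the axis, 53 mm past the tray's edge, and points at the plate. Origin on the turning axis at the table's surface; z up; the tongue lies along its own -x.
- tray_center (a point): Centre of the upper face of the tray (light-wood disc, 350 mm across, 18 mm thick), on the turning axis, 45 mm above the table; axes turn with the tray, z up. Six light-wood finger posts, 20 mm thick, 55 mm tall, stand on its rim 160 mm from the axis, 60 degrees apart, the first on its x axis. The four things on it stand about 68 mm from the axis, none reaching beyond 130 mm.
- post_top (a point): Centre of the top of the first finger post (on the tray's x axis), 100 mm above the table, 160 mm from the turning axis.
- turntable (a joint): Turn of the tray from its start, rad, positive counterclockwise seen from above. It turns both ways (7 rad each way) against a light friction of about 0.1 N m (under 1 N at a post) with a little damping: it stays where it is left and hardly coasts when pushed slowly.
- mug: The small white ceramic mug, the only thing on the tray with a handle: 56 mm across, 75 mm tall, open at the top, its handle sticks out 23 mm (51 mm from its centre) to its own +y. Loose on the tray. Origin at the centre of its underside (45 mm above the table), z up.
- sugar_bowl: White ceramic bowl on the tray, 70 mm across, 42 mm tall, no handle, loose. Origin at the centre of its underside.
- shaker: Slim white ceramic salt shaker on the tray, round-topped, 42 mm across at the foot, 83 mm tall, loose. Origin at the centre of its underside.
- jar: White jar with a flat steel lid on the tray, 58 mm across, 78 mm tall, loose. Origin at the centre of its underside.
- plate: White plate, 160 mm across, 18 mm high, on the table off the end of the tongue, about 320 mm from the tray's axis. Origin at the centre of its underside.
- spoon: Steel spoon, 140 mm long, lying on the table beside the plate. Origin at its middle, underneath.
- beaker: Yellow plastic beaker, 62 mm across, 75 mm tall, on the table on the lazy Susan's left as the robot sees it, clear of the tray. Origin at the centre of its underside.
- juice: Amber glass bottle, 66 mm across, 150 mm tall, on the table on the lazy Susan's left, beyond the beaker. Origin at the centre of its underside.

How it is judged:
By the outcome, as a careful person would: the job done as asked, in the order asked, and still so for the second after the job is handed in, with the robot touching nothing.
It also fails if it takes over 51 s, if anything falls off the work surface, if the arm or the gripper's body presses on something with over 40 N, if the wrist force passes 120 N, or if a joint passes its speed limit or range.

## Working session

There is one attempt and no reset: what is moved stays moved. The work goes in short steps, Python scripts to look and compute and a shell command to move; the robot and the scene stay as the last step left them, time stands still between calls to the robot, and variables do not carry over. Pictures are saved under pics/ and viewed, about 8 in all and at most 12, crops included, and the job is handed in when it is done.

```bash
mkdir -p pics; cat > h.py <<'E'
import cv2,numpy as np
from plant import bot
def cap(n,f=None):
    c=bot.capture(n)
    if f: cv2.imwrite(f'pics/{f}.png',c['frame'])
    return c
def cloud(c):
    K=np.array([[c['fx'],0,c['cx']],[0,c['fy'],c['cy']],[0,0,1.]])
    v,u=np.mgrid[:400,:640]
    p=cv2.undistortPoints(np.stack([u,v],-1).reshape(-1,1,2).astype(float),K,np.array([c['k1'],0,0,0.])).reshape(400,640,2)
    z=c['z_map'].astype(float)
    P=np.dstack([p[...,0]*z,p[...,1]*z,z])
    R=cv2.Rodrigues(np.array(c['rvec'],float))[0]
    W=(P-np.array(c['tvec'],float).ravel())@R
    W[z<=0]=np.nan
    return W
E
python3 - <<'E'
from h import *
for n in('top','side'):
    c=cap(n,n+'0'); W=cloud(c); np.save(n+'0.npy',W)
    print(n,c['tvec'],c['k1'])
print(bot.get_obs())
E
```

```text
top [  76.61780809  560.15716492 1016.39693051] -0.05582598041026599
side [-569.72570698  131.64842786 1007.54515502] -0.08960347844183052
{'time': 0.1, 'joint_positions': array([ 9.87060958e-01,  3.42661303e-01,  1.52491623e+00,  7.45066063e-06,
        1.27541197e+00, -1.45988464e-01]), 'dq': array([ 0.00018958, -0.00200903, -0.0021019 , -0.00081786, -0.000742  ,
        0.00163311]), 'tau': array([ 2.17058790e-03, -4.32004344e+01, -2.44697249e+01,  7.20642367e-02,
        5.25503280e-02, -2.89744821e-05]), 'tool_pos': array([222.31672872, 475.20289821, 226.11201859]), 'tcp_rot': array([-3.14138240e+00,  1.38095098e-03,  1.13304739e+00]), 'contact_force': array([-0.21928056, -0.11691056,  0.33096706]), 'moment': array([ 0.04268083, -0.050508  , -0.00175143]), 'grip_width': 91.97736038056061}
```

View pics/top0.png

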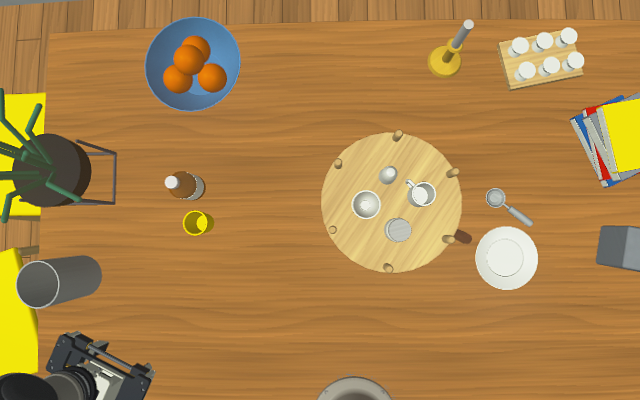

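View pics/side0.png

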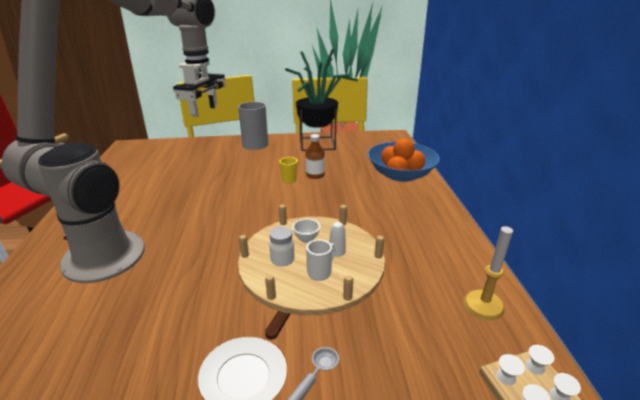

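The top view (image up = +x, left = +y) shows the tray centred near (392,202), the mug at (422,194) with its handle at upper left, the tongue at (462,237) and the plate at (506,258). Posts are at (397,136), (452,173), (449,239), (388,268), (333,230) and (338,163). The mug has to turn clockwise.

```bash
cat >> h.py <<'E'
from scipy.optimize import least_squares
def circ(P,r=None):
    f=(lambda q:np.hypot(P[:,0]-q[0],P[:,1]-q[1])-(r or q[2]))
    s=least_squares(f,[*P.mean(0)[:2],r or 100],loss='soft_l1',f_scale=2);return s.x
def measure(c):
    W=cloud(c);hsv=cv2.cvtColor(c['frame'],cv2.COLOR_BGR2HSV)
    z=W[...,2];v,u=np.mgrid[:400,:640]
    near=np.hypot(u-392,v-202)<85
    m=(near&(abs(z-45)<5)).astype(np.uint8)
    m=cv2.morphologyEx(m,cv2.MORPH_OPEN,np.ones((3,3)))
    cn=max(cv2.findContours(m,0,cv2.CHAIN_APPROX_NONE)[0],key=cv2.contourArea)[:,0]
    E=W[cn[:,1],cn[:,0]]; C=circ(E)
    print('tray',C)
    a=lambda p:np.degrees(np.arctan2(p[1]-C[1],p[0]-C[0]))
    m=(near&(z>75)&(z<140)).astype(np.uint8)
    n,l,s,_=cv2.connectedComponentsWithStats(m)
    for i in range(1,n):
        if s[i,4]<6: continue
        P=W[l==i];t=P[P[:,2]>P[:,2].max()-8];p=t.mean(0)
        o=circ(t,None)if s[i,4]>150 else None
        print(s[i],'ctr',p.round(1),'ang %.1f r %.1f'%(a(p),np.hypot(*(p[:2]-C[:2]))),o)
    return W,C,a,hsv,near
E
python3 - <<'E'
from h import *
c=cap('top');W,C,a,hsv,near=measure(c)
z=W[...,2]
v,u=np.mgrid[:400,:640]
t=(abs(z-12)<6)&(hsv[...,2]<110)&(abs(u-462)<14)&(abs(v-237)<14)
p=W[t].mean(0);print('tongue',t.sum(),p,a(p))
pl=(np.hypot(u-506,v-258)<36)&(hsv[...,1]<60)&(hsv[...,2]>150)&(z>3)
p=W[pl].mean(0);print('plate',pl.sum(),p,a(p),np.hypot(*(p[:2]-C[:2])))
mu=(np.hypot(u-422,v-194)<22)&(z>110);P=W[mu];print('mug rim',len(P),circ(P,28),circ(P),a(circ(P,28)))
cv2.imwrite('pics/crop.png',cv2.resize(c['frame'][125:285,310:550],None,fx=3,fy=3,interpolation=2))
E
```

```text
tray [547.44396597 -94.31004389 171.60824063]
[394 129   9  10  70] ctr [ 706.8 -109.1  100.4] ang -5.3 r 160.1 None
[334 158   8  10  63] ctr [639.2  36.3 100.7] ang 54.9 r 159.6 None
[380 166  17  17 235] ctr [611.  -84.1 126.6] ang 9.1 r 64.4 [611.21090889 -84.2781515    7.68807319]
[449 167  10  10  70] ctr [ 615.  -239.3   99.9] ang -65.0 r 160.0 None
[405 179  31  28 341] ctr [ 561.6 -160.3  121. ] ang -77.9 r 67.5 [ 561.01324014 -159.62632734   25.89453142]
[351 190  30  29 254] ctr [539.6 -29.9  87.9] ang 96.9 r 64.9 [539.57811954 -29.13596631  32.18993918]
[385 218  26  24 507] ctr [ 478.6 -103.1  124.1] ang -172.7 r 69.4 [ 478.74919165 -102.92857387   17.91041228]
[328 226   9   8  57] ctr [480.7  50.7 100.6] ang 114.7 r 159.6 None
[445 235  10   9  75] ctr [ 455.  -225.6   99.9] ang -125.1 r 160.6 None
[384 264   9  10  68] ctr [388.9 -79.7 100. ] ang 174.8 r 159.2 None
tongue 47 [ 463.77487354 -277.28969052   12.97611984] -114.57267587182572
plate 3018 [ 403.68503662 -389.40446823   11.68029895] -115.97360607984065 328.2489132446948
mug rim 166 [ 561.02369681 -159.06449199   28.        ] [ 561.03697775 -159.10199975   25.88760002] -78.15607176596042
```

View pics/crop.png

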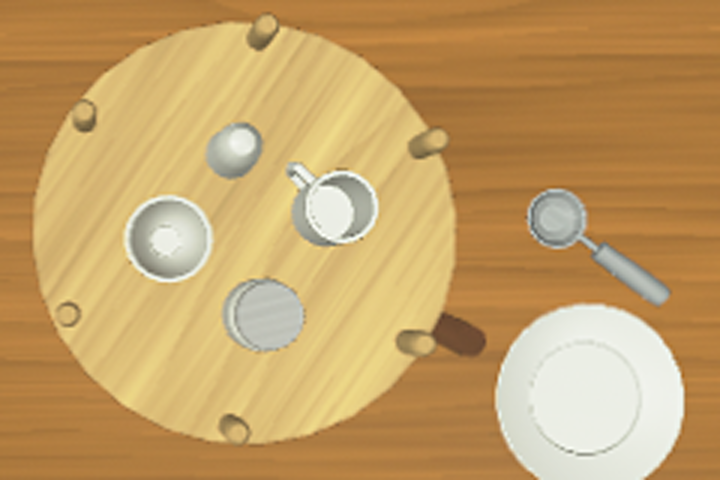

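```bash
python3 -m pendant '[{"linear":[50,-40,0],"twist":3},{"linear":[95,-80,0],"twist":6},{"linear":[140,-125,0],"twist":9},{"linear":[170,-170,0],"twist":12},{"linear":[180,-220,0],"twist":15},{"linear":[180,-270,0],"twist":18},{"linear":[180,-320,0],"twist":20},{"linear":[178,-370,0],"twist":20},{"linear":[176,-420,0],"twist":20},{"linear":[174,-470,0],"twist":20},{"linear":[170,-515,0],"twist":20},{"linear":[167,-545,0],"twist":20},{"linear":[166,-555.5,0],"twist":20},{"linear":[166,-555.5,0],"twist":20},{"linear":[166,-555.5,0],"twist":20},{"linear":[166,-555.5,0],"twist":20}]' 144
python3 - <<'E'
from h import *
c=cap('wrist','w1');W=cloud(c);o=bot.get_obs()
v,u=np.mgrid[:400,:640]
m=((W[...,2]>85)&(W[...,2]<103)&(np.hypot(W[...,0]-388,W[...,1]+80)<40))
print(m.sum(),W[m].mean(0) if m.any() else '',o['tool_pos'],o['tcp_rot'],o['grip_width'],o['time'])
E
```

```text
time: 2.15
tool_pos: [388.7, -79.1, 226.7]
tcp_rot: [3.142, -0.0, 1.484]
contact_force: [-0.5, 0.3, 0.5]
grip_width: 39.8
328 [384.66936681 -80.76809766  97.90191887] [388.64637819 -79.21924856 226.73938518] [ 3.14156680e+00 -1.79426606e-04  1.48349795e+00] 39.54286691582182 2.2
```

View pics/w1.png

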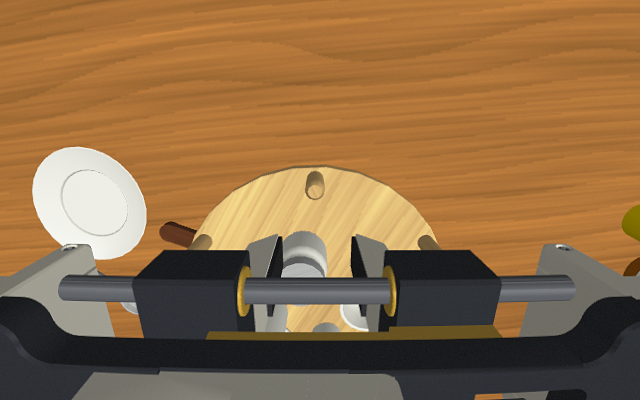

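The wrist view shows the near post at (315,185), midway between the fingers, and agrees with the top measurement. Next I straddle it by moving straight down.

```bash
python3 -m pendant '[{"linear":[0,0,-30],"twist":0},{"linear":[0,0,-60],"twist":0},{"linear":[0,0,-90],"twist":0},{"linear":[0,0,-110],"twist":0},{"linear":[0,0,-125],"twist":0},{"linear":[0,0,-138],"twist":0},{"linear":[0,0,-147],"twist":0},{"linear":[0,0,-151],"twist":0},{"linear":[0,0,-151],"twist":0},{"linear":[0,0,-151],"twist":0}]'
python3 - <<'E'
import numpy as np
C=np.array([547.6,-94.4]);p0=np.array([388.56,-80.0])
# arc targets for the tool about the tray axis
for d in range(0,45,4):
    a=np.radians(-d);R=np.array([[np.cos(a),-np.sin(a)],[np.sin(a),np.cos(a)]])
    print(-d,(C+R@(p0-C)-p0).round(1))
E
```

```text
time: 3.45
tool_pos: [388.8, -80.1, 76.1]
tcp_rot: [3.141, 0.0, 1.482]
contact_force: [-0.3, 0.4, -0.0]
grip_width: 40.2
0 [0. 0.]
-4 [ 1.4 11.1]
-8 [ 3.6 22. ]
-12 [ 6.5 32.8]
-16 [10.1 43.3]
-20 [14.5 53.5]
-24 [19.6 63.4]
-28 [25.4 73. ]
-32 [31.8 82.1]
-36 [38.8 90.7]
-40 [46.5 98.9]
-44 [ 54.6 106.4]
```

```bash
python3 -m pendant '[{"linear":[0.6,5.5,0],"twist":-2},{"linear":[1,8,0],"twist":-3},{"linear":[1.4,11.1,0],"twist":-4},{"linear":[1.9,13.8,0],"twist":-5},{"linear":[2.5,16.5,0],"twist":-6},{"linear":[3.6,22,0],"twist":-8},{"linear":[5,27.4,0],"twist":-10},{"linear":[6.5,32.8,0],"twist":-12},{"linear":[8.2,38,0],"twist":-14},{"linear":[10.1,43.3,0],"twist":-16},{"linear":[12.2,48.4,0],"twist":-18},{"linear":[14.5,53.5,0],"twist":-20},{"linear":[17,58.5,0],"twist":-22},{"linear":[19.6,63.4,0],"twist":-24},{"linear":[22.4,68.2,0],"twist":-26},{"linear":[25.4,73,0],"twist":-28},{"linear":[27,75.3,0],"twist":-29},{"linear":[28.5,77.6,0],"twist":-30},{"linear":[28.5,77.6,0],"twist":-30},{"linear":[28.5,77.6,0],"twist":-30}]'
cat >> h.py <<'E'
def check(name):
    c=cap('top');W,C,a,hsv,near=measure(c)
    C0=np.array([547.6,-94.4]);z=W[...,2];v,u=np.mgrid[:400,:640]
    b=lambda p:np.degrees(np.arctan2(p[1]-C0[1],p[0]-C0[0]))
    r=np.hypot(W[...,0]-C0[0],W[...,1]-C0[1])
    t=(abs(z-12)<7)&(hsv[...,2]<115)&(r>183)&(r<226)&(abs(u-462)<20)&(abs(v-237)<20)
    p=W[t].mean(0);print('tongue',t.sum(),p,b(p),np.degrees(np.arctan2(*np.linalg.svd(W[t][:,:2]-p[:2])[2][0][::-1])))
    P=W[(r<110)&(r>30)&(z>113)&(abs(b(np.moveaxis(W,-1,0))+110)<28)]
    q=circ(P,27);print('mug rim',len(P),q,b(q))
    cv2.imwrite(f'pics/{name}.png',cv2.resize(c['frame'][125:285,310:550],None,fx=3,fy=3,interpolation=2))
E
python3 -c "
from h import *
check('c2')"
```

```text
time: 5.95
tool_pos: [416.9, -2.4, 75.7]
tcp_rot: [-3.141, -0.0, 0.959]
contact_force: [0.0, -0.3, 0.4]
grip_width: 40.1
tray [ 558.32891649 -100.28823154  162.9107221 ]
[357 137   9  10  67] ctr [688.8 -19.6  99.4] ang 31.7 r 153.4 None
[423 139  11  10  77] ctr [ 683.4 -180.2  100.4] ang -32.6 r 148.4 None
[392 166  19  18 241] ctr [ 608.7 -113.3  126.6] ang -14.5 r 52.0 [ 608.84406009 -113.55253497    8.17500199]
[353 177  29  29 242] ctr [570.5 -33.2  87.6] ang 79.7 r 68.2 [570.01724122 -32.70234449  32.11058374]
[408 187  28  33 335] ctr [ 529.9 -158.9  120.8] ang -115.9 r 65.2 [ 530.18515414 -158.68331951   26.0184213 ]
[322 195   8   8  56] ctr [553.1  65.3 100.4] ang 91.8 r 165.7 None
[456 198  11   9  71] ctr [ 541.8 -253.2  100.5] ang -96.2 r 153.8 None
[371 216  26  25 491] ctr [482.4 -70.5 123.9] ang 158.6 r 81.6 [482.57915627 -70.66267833  17.98769385]
[422 256  10  10  73] ctr [ 406.  -169.7  100.1] ang -155.5 r 167.4 None
tongue 121 [ 459.01109898 -278.69478301   13.4914592 ] -115.67318931746014 -121.11453519053613
mug rim 146 [ 530.08610318 -158.36614785   27.        ] -105.3122820253702
```

View pics/c2.png

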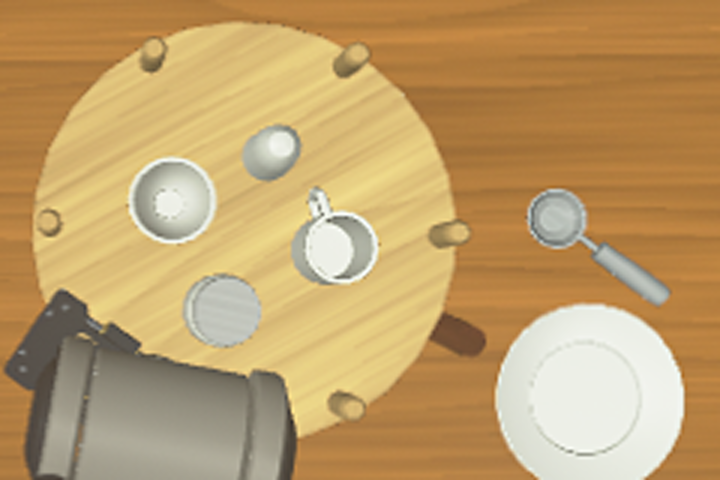

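The tray followed, turned about -27°, and the mug is now at -105.3°. The tongue is clear of the post, so I'll measure its bearing more carefully with both cameras.

```bash
cat >> h.py <<'E'
C0=np.array([547.6,-94.4])
def tongue():
    for n in('top','side'):
        c=cap(n);W=cloud(c);hsv=cv2.cvtColor(c['frame'],cv2.COLOR_BGR2HSV)
        d=W[...,:2]-C0;r=np.hypot(d[...,0],d[...,1]);th=np.degrees(np.arctan2(d[...,1],d[...,0]))
        t=(abs(W[...,2]-11)<9)&(hsv[...,2]<115)&(r>185)&(r<235)&(abs(th+115.5)<10)
        for lo,hi in((188,200),(200,212),(212,224)):
            k=t&(r>lo)&(r<hi)
            w=np.radians(th[k]+115.5)*r[k]
            if k.sum(): print(n,lo,k.sum(),'edges mm',np.percentile(w,[2,98]).round(1),'ang',th[k].mean().round(2),'z',np.percentile(W[k][:,2],[5,50,95]).round(1))
        for zlo in (0,11):
            k=t&(W[...,2]>zlo);print(n,'all',th[k].mean())
        pl=(abs(r-325)<85)&(W[...,2]>14)&(W[...,2]<24)&(abs(th+115.5)<18)&(hsv[...,1]<60)
        P=W[pl];q=(cv2.minEnclosingCircle(P[:,:2].astype(np.float32)));print('plate',q,np.degrees(np.arctan2(q[0][1]-C0[1],q[0][0]-C0[0])))
        P=W[(r<110)&(r>30)&(W[...,2]>117)&(W[...,2]<125)&(abs(th+110)<26)]
        q=circ(P,27);print(n,'mug',len(P),q[:2],np.degrees(np.arctan2(q[1]-C0[1],q[0]-C0[0])))
E
python3 -c "
from h import *
tongue()"
```

```text
top 188 35 edges mm [-11.3  11.5] ang -115.21 z [10.1 12.7 15.6]
top 200 36 edges mm [-12.8  11.2] ang -115.54 z [10.2 13.7 16.8]
top 212 37 edges mm [-12.3   9.5] ang -115.81 z [10.  12.5 14.9]
top all -115.52794208869813
top all -115.56522986604094
plate ((416.7654724121094, -400.738037109375), 97.30912017822266) -113.1269407677083
top mug 117 [ 530.42983544 -158.67224329] -104.95713100276933
side 188 63 edges mm [-10.4  13.7] ang -114.51 z [ 6.3 12.9 14.3]
side 200 64 edges mm [-10.1  13.5] ang -114.79 z [ 7.3 12.7 14.3]
side 212 70 edges mm [-11.2  13.4] ang -114.73 z [ 5.2 12.1 14.6]
side all -114.7477677756734
side all -115.07506557213485
plate ((420.28662109375, -394.21392822265625), 96.11776733398438) -113.0080824672685
side mug 139 [ 529.61301817 -161.19135546] -105.07224246492673
```

```bash
python3 -m pendant '[{"linear":[1.6,2.3,0],"twist":-1},{"linear":[3.3,4.5,0],"twist":-2},{"linear":[5,6.7,0],"twist":-3},{"linear":[6.7,8.8,0],"twist":-4},{"linear":[8.5,11,0],"twist":-5},{"linear":[10.3,13.1,0],"twist":-6},{"linear":[12.2,15.2,0],"twist":-7},{"linear":[14.1,17.3,0],"twist":-8},{"linear":[16,19.3,0],"twist":-9},{"linear":[17,20.3,0],"twist":-9.5},{"linear":[18,21.3,0],"twist":-10},{"linear":[18,21.3,0],"twist":-10},{"linear":[18,21.3,0],"twist":-10}]'
python3 -c "
from h import *
tongue();check('c3')"
```

```text
time: 7.72
tool_pos: [435.1, 18.9, 75.8]
tcp_rot: [3.142, -0.0, 0.784]
contact_force: [-0.3, 0.0, -0.2]
grip_width: 39.8
top 188 34 edges mm [-11.1  11.6] ang -115.21 z [10.6 13.1 16.7]
top 200 35 edges mm [-13.   11.4] ang -115.56 z [ 9.3 12.7 15.9]
top 212 35 edges mm [-11.4   9.9] ang -115.87 z [11.1 13.7 16.7]
top all -115.54958737242954
top all -115.7305411501672
plate ((417.963134765625, -399.1242370605469), 97.165283203125) -113.04604353939743
top mug 114 [ 519.28572865 -154.56748519] -115.20124891017105
side 188 61 edges mm [-9.8 14. ] ang -114.56 z [ 7.1 12.7 14.8]
side 200 65 edges mm [-10.5  13.3] ang -114.78 z [ 6.8 12.5 14.5]
side 212 68 edges mm [-10.7  13.6] ang -114.69 z [ 6.1 12.2 14.2]
side all -114.75164675580463
side all -115.02782484447894
plate ((419.38372802734375, -396.4002990722656), 96.27129364013672) -113.00397868084657
side mug 136 [ 518.5200376  -157.35265881] -114.79381233214198
tray [ 561.12486407 -104.87493856  159.15325795]
[367 133   9  10  68] ctr [699.6 -45.2 100.6] ang 23.3 r 150.8 None
[433 146  10   9  72] ctr [ 666.6 -202.3  100.7] ang -42.7 r 143.5 None
[397 168  18  18 247] ctr [ 604.  -124.3  126.5] ang -24.4 r 47.0 [ 604.05503106 -124.50558513    8.15201344]
[355 173  29  29 242] ctr [580.3 -38.2  87.9] ang 74.0 r 69.3 [580.42877549 -37.51149984  32.27316408]
[323 183   9   9  60] ctr [581.3  61.8 100.1] ang 83.1 r 167.9 None
[407 191  28  34 327] ctr [ 520.  -155.5  120.5] ang -129.1 r 65.2 [ 519.61475195 -154.73599154   25.89981521]
[455 210  10   9  70] ctr [ 514.1 -250.6  100.2] ang -107.9 r 153.1 None
[367 214  25  24 460] ctr [488.6 -59.9 124.1] ang 148.2 r 85.4 [488.79912058 -60.00465948  17.60334747]
[411 261  10   9  72] ctr [ 395.8 -144.2  100.5] ang -166.6 r 170.0 None
tongue 121 [ 459.51289036 -278.79093111   12.88158709] -115.53470727145164 -121.33923794698198
mug rim 140 [ 519.61821018 -154.54809078   27.        ] -114.94855205774175
```

Each camera puts the mug within about half a degree of the tongue. I'll back the finger off the post, lift straight up and draw away.

```bash
python3 -m pendant '[{"linear":[-1.9,-2,0],"twist":1},{"linear":[-3.9,-4,0],"twist":2},{"linear":[-5.8,-6.1,0],"twist":3},{"linear":[-5.8,-6.1,0],"twist":3},{"linear":[-5.8,-6.1,15],"twist":3},{"linear":[-5.8,-6.1,40],"twist":3},{"linear":[-5.8,-6.1,80],"twist":3},{"linear":[-5.8,-6.1,120],"twist":3},{"linear":[-5.8,-6.1,150],"twist":3},{"linear":[-10,20,160],"twist":3},{"linear":[-15,70,160],"twist":3},{"linear":[-20,120,160],"twist":3},{"linear":[-25,170,160],"twist":3},{"linear":[-30,220,160],"twist":3},{"linear":[-35,250,160],"twist":3},{"linear":[-35,250,160],"twist":3},{"linear":[-35,250,160],"twist":3},{"linear":[-35,250,160],"twist":3}]'
python3 -c "
from h import *
tongue();check('c4');cap('top','top4')"
```

```text
time: 10.12
tool_pos: [400.3, 268.0, 235.8]
tcp_rot: [3.141, 0.0, 0.835]
contact_force: [-0.3, 0.3, -0.4]
grip_width: 39.6
top 188 27 edges mm [-11.1  11.6] ang -114.71 z [ 9.6 12.7 16.2]
top 200 27 edges mm [-12.9  10.9] ang -115.3 z [11.  13.5 15.8]
top 212 23 edges mm [-9.6  8.9] ang -115.61 z [11.4 13.7 16. ]
top all -115.26577317371935
top all -115.24400496438957
plate ((418.5904541015625, -398.92193603515625), 97.48119354248047) -112.95975762237174
top mug 109 [ 519.42881481 -154.66239247] -115.05493149101383
side 188 63 edges mm [-10.5  13.6] ang -114.39 z [ 7.1 13.2 14.9]
side 200 61 edges mm [-10.6  13.7] ang -114.72 z [ 7.6 12.4 14.4]
side 212 71 edges mm [-10.7  13.6] ang -114.71 z [ 4.8 12.1 14.2]
side all -114.74374312853143
side all -115.10442070980547
plate ((418.56512451171875, -398.07440185546875), 96.21170043945312) -113.02121772114016
side mug 138 [ 518.62195484 -157.23163408] -114.75922341774488
tray [547.77222598 -94.31059216 171.57012178]
[367 133   9  10  67] ctr [699.1 -45.2 100. ] ang 18.0 r 159.0 None
[433 146  10   9  70] ctr [ 666.4 -202.3  100.4] ang -42.
[... 195 characters left out ...]
88063 -37.36662707  32.14809422]
[323 183   9   9  60] ctr [581.   62.1 100.1] ang 78.0 r 159.9 None
[407 191  28  34 326] ctr [ 519.8 -155.6  121. ] ang -114.5 r 67.4 [ 519.49835397 -154.70144496   25.90090899]
[455 210  10   9  71] ctr [ 513.8 -250.8  100.8] ang -102.2 r 160.1 None
[367 214  25  25 487] ctr [488.  -59.7 124.2] ang 149.9 r 69.0 [487.50268694 -59.78772088  17.86293093]
[345 247   8   9  58] ctr [429.3  12.8 100. ] ang 137.9 r 159.8 None
[411 261  10   9  71] ctr [ 395.6 -143.9   99.5] ang -162.0 r 160.1 None
tongue 93 [ 460.15639317 -279.48838874   13.03831048] -115.28803749412366 -123.66095835584622
mug rim 144 [ 519.58851493 -154.42621965   27.        ] -115.01630501424893
```

View pics/top4.png

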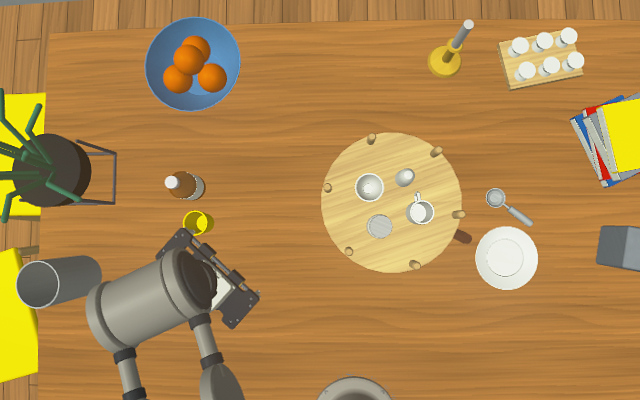

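```bash
python3 -c "
from plant import bot
bot.close_job();print(bot.get_obs()['time'])"
```

```text
the job is handed in; nothing more can be done
the job is handed in; nothing more can be done
```

The mug now stands at the front, in line with the tongue, and the job is handed in. I lowered the half-open jaws around the post nearest the robot and pushed it slowly clockwise by about 37°. Then I backed the finger off the post, lifted clear and drew back to the left. The last move ended at about 10 s.

**Alignment:** in the last check the mug stood at -115.0° about the tray's axis (top camera) and -114.8° (side camera). The tongue read -115.3° and -114.7 to -115.1°, so they agree to about 0.5° within each camera.

**Tray at rest:** the mug's bearing changed by less than 0.2° between before and after the release.

**Other things:** the objects on the tray turned with it and stayed upright. In the final top picture the plate, spoon, beaker and bottle are where they were at the start. Contact forces read at the end of each move stayed at sensor noise, under 1 N.

**Check that disagreed:** my quick circle fit for the plate gave a radius of 97 mm instead of 80 mm, probably because it took in the spoon. I did not use its bearing (-113°). The first plate measurement, -116°, agrees with the tongue.

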